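# Fit the bicycle anchor's lock head and hold its key turned

### The arm

A 7-joint arm with a two-finger parallel gripper is mounted at the origin on the work surface. World frame = base frame: x ahead of the robot, y to its left, z up, the work surface at z = 0. Lengths are in m, angles in rad, forces in N, time in s.
With the tool pointing down it reaches from about 0.425 to 0.925 m from the base axis. Payload 6.8 kg.
Tool frame: the origin (TCP) lies where the fingers leave the gripper's body, on its centre line; the fingertips stand 73 mm ahead of it and the grasp point (between the pads) lies 54 mm ahead of it; z points along the fingers, y is the line along which they close (so a half turn about z gives the same grasp; the last joint's range is limited). The gripper opens to 85 mm and grips with 20 to 120 N. Pads are 22 mm wide; open, the fingers measure 114 mm over their backs; the gripper's body (76 mm by 85 mm) begins 54 mm behind the grasp point. The pads swing forward as they close: fully open they stand 13 mm farther back than shut.
Start: joints at [-1.367, 0.477, 0.022, 1.555, -0.011, 1.109, -0.083], TCP at [0.207, 0.642, 0.304] pointing down, gripper open.
Joint ranges: [-2.96, 2.96], [-0.34, 2.1], [-1.41, 1.46], [0.24, 2.44], [-1.37, 4.51], [0.17, 1.92], [-2.96, 2.96]. Speed limits (rad/s): [2.39, 2.39, 3.14, 3.14, 3.14, 3.14, 3.14].

### API

Orientations are given as a rotation vector (axis times angle).
In Python, from bench import r, optics, readout, ticket gives the robot as it stands (r), with the cameras (optics), the readings (readout) and the job (ticket).
- The arm moves only by the tool nudge_tcp, called as a command line: name --argument value ..., lists and objects as JSON in quotes. Schema: {"type":"object","properties":{"motion":{"type":"array","items":{"type":"object","properties":{"tx":{"type":"number"},"ty":{"type":"number"},"tz":{"type":"number"},"rx":{"type":"number"},"ry":{"type":"number"},"rz":{"type":"number"}},"additionalProperties":false},"minItems":1,"maxItems":5},"aperture":{"type":"number"},"clamp_n":{"type":"number"},"only":{"type":"string"},"quiet":{"type":"boolean"},"lines":{"type":"string"}},"required":["motion"],"additionalProperties":false}. motion is a list of rows, 1 to 5 of them, each an object with the fields tx, ty, tz (the shift in a scale on which 1.0 is 0.4 m), rx, ry, rz (a rotation vector in parts of the range, where 1.0 means 60 degrees); a field left out counts as zero; each row is the pose to reach, as a shift and turn from the pose commanded when the call began, along the tool's axes at that moment; what a row does not reach only later rows make up. A row lasts 1/10 s, in which the tool goes at most 0.05 m and 0.15 rad, less where a joint would pass 70% of its speed; a pose out of reach is approached as far as the arm can. aperture is the finger opening in m, set as the call begins (left out keeps the last). The fingers move at their own pace and stop on an object; clamp_n is the grip in N (left out, the last holds). Time passes only in rows, so rows that do not move let the fingers close. The tool returns the time, the measured TCP pose, the force, the opening and the grip force at its end. only (a regular expression) keeps the lines of the reply that match it, lines (a string "A,B") keeps lines A to B, and quiet returns only ok. Input that does not fit is refused with a message, and nothing moves.
- readout.get_obs(): the state, without advancing time (a new reading comes with each control period).
- optics.grab_frame(name): name is "scene" or "top" or "wrist"; returns (picture, depth): 480x640x3 uint8, blue, green, red; 480x640 float32, m along the optical axis (not along the pixel's ray), 0 where there is no reading.
- optics.camera_info(name): a dict with "camera_matrix" (3x3 intrinsics, pixels), "k1" (the pictures are not rectified: a ray, as slopes to the right and down, at radius r is drawn at 1 + k1 r^2 times it, then the intrinsics apply), "R" (3x3) and "t" (3): a world point X has camera coordinates R X + t. Camera axes: x right, y down, z forward; pixel columns grow to the right and rows downward; lengths in m; the calibration is good to about 2 mm. A picture is of the moment at which its call begins: read the wrist's pose just before it. camera_info takes no time and is no camera call; for the wrist camera it gives the pose at the moment of the call.
- ticket.hand_in(): hands the job in; it is judged then, once.
The state is a dict: "clock": time; "joints": joint angles; "qvel": joint speeds; "tau": joint torques, N m; "tcp_pos": TCP position; "orientation": TCP orientation; "contact_force": force on the tool from outside, world axes, zero at the start; "moment": the same for the moment, N m; "grip_width": finger opening in m; "gripper_force": force on a finger pad.
Only numpy, scipy, OpenCV 4.12 (cv2) and the standard library are available. Lean on these libraries where they do the work, as an engineer would, in place of code of your own. Each camera call takes 0.05 s, during which the arm holds its last target. There are 200 camera calls.

### The job

Take the loose lock head and push it fully down over the square post of the bicycle anchor, then take the key from its wooden block, work it past the sticky pins until it is fully home in the lock head, and turn it a quarter turn clockwise (seen from above). The lock springs back, so finish still gripping the key and holding it turned. Leave the bell, the jar, the tyre lever and the multitool where they are.

Things in the scene. Friction and masses are not known exactly. Their poses are not given: they have to be found in the camera images.
- anchor: Anchor fixed to the crate top: dark steel plate 90 x 90 x 8 mm with a bright steel square post 26 x 26 mm in its middle, its top 38 mm above the crate top (30 above the plate), the last 5 mm tapering to 20 mm square. Origin: centre of the plate's underside; x and y along the sides of plate and post, z up.
- lock_head: Loose aluminium block 50 mm (x) by 44 mm (y), 66 mm tall, 0.45 to 0.65 kg, upright; round brass plug with keyway on top. Square socket in the underside: 27.6 mm wide, 32 mm deep, sides parallel to the block's; fits the post in any quarter-turned way, with 0.06 rad of play. Origin: centre of the underside, z up; seated, it lies on the anchor's plate, 8 mm above the crate top.
- keyway (a point): Centre of the plug's face, 67 mm above the lock head's origin; turns with the plug, z up. Slot 14 mm long (this x; the head's x when unturned), 5.6 mm wide, 29 deep, long edges chamfered 1.5 mm. Sprung sticky pins reach in from both ends 8, 13 and 18 mm down: the key's tapered tip pushes each aside with a jerk at up to about 10 N; twisting 0.05 rad to and fro is harmless.
- plug (a joint): Rotation of the brass plug in the lock head, rad: 0 unturned, growing clockwise seen from above to a stop at 1.57. A spring turns it back (about 0.055 N m at a quarter turn). The key has about 0.13 rad of play in the slot, so the plug lags behind the hand: turn the key until the plug reads over 1.3.
- key: Loose 40 g key upright in the key block. Grip (bow): black plastic, 34 mm wide (x), 10 thick (y), 30 tall. Below it a steel blade 12 mm wide (x), 4 thick (y), 25 long, the last 7 mm tapering to 6 x 2. Fits the keyway either way round. Origin: shoulder, centre of the bow's underside; z up. Fully home, the shoulder rests on the plug's face; at the start, on the key block's top.
- key_block: Fixed dark wooden block 60 x 60 mm, 34 mm tall, with a slot in its middle from which the key is drawn straight up. Origin: centre of the underside; the slot runs along its x.
- bell: Bystander: white plastic bicycle bell with a spring lever, dome 48 mm across and 33 mm tall. Origin: centre of the underside.
- jar: Bystander: clear glass jar of ball bearings with an aluminium twist cap, 57 mm across, 72 mm tall. Origin: centre of the underside.
- tyre_lever: Bystander: red aluminium tyre lever, 115 mm long (its x), 18 mm wide, lying flat, about 12 mm tall at its raised end. Origin: under its middle.
- multitool: Bystander: grey folding multitool, 85 mm long (its x), 34 mm wide, 16 mm tall, lying flat. Origin: under its middle.

How it is judged:
By the outcome, as a careful person would: the job done as asked, in the order asked, and still so for the second after the job is handed in, while the arm keeps its last pose, push and grip.
It also fails if it takes over 72 s, if anything falls off the work surface, if the arm or the gripper's body presses on something with over 40 N, if the wrist force passes 120 N, or if a joint passes its speed limit or range.

## Working session

There is one attempt and no reset: what is moved stays moved. The work goes in short steps, Python scripts to look and compute and a tool call to move; the robot and the scene stay as the last step left them, time stands still between calls to the robot, and variables do not carry over. Pictures are saved under pics/ and viewed, at most 12 in all, crops included, and the job is handed in when it is done.

```bash
ls; mkdir -p pics
```

Run:
```python
from bench import r, optics, readout, ticket
import cv2,numpy as np
o=readout.get_obs();print({k:np.round(v,3) for k,v in o.items()})
for n in("scene","top"):
    p,d=optics.grab_frame(n);cv2.imwrite(f"pics/{n}0.png",p);np.savez(f"{n}0.npz",p=p,d=d)
    c=optics.camera_info(n);print(n,c)
```

```text
bench.py
pics
{'clock': np.float64(0.0), 'joints': array([-1.367,  0.478,  0.022,  1.556, -0.012,  1.109, -0.083]), 'qvel': array([-0.001, -0.001,  0.001,  0.001,  0.   , -0.   ,  0.001]), 'tau': array([ 0.0000e+00, -5.9646e+01,  1.6080e+00, -2.8120e+01,  1.2000e-02,
        9.0000e-03, -0.0000e+00]), 'tcp_pos': array([0.207, 0.642, 0.303]), 'orientation': array([-4.880e-01, -3.103e+00,  3.000e-03]), 'contact_force': array([-0.34 ,  0.239, -0.61 ]), 'moment': array([0.041, 0.042, 0.   ]), 'gripper_force': np.float64(0.0), 'grip_width': np.float64(0.086)}
scene {'camera_matrix': array([[588.02095569,   0.        , 329.7520035 ],
       [  0.        , 588.02095569, 233.64839222],
       [  0.        ,   0.        ,   1.        ]]), 'k1': -0.1645299493613424, 'R': array([[ 0.15542909,  0.98767135, -0.01863087],
       [ 0.58424655, -0.10711762, -0.80447609],
       [-0.79655368,  0.11415396, -0.59369277]]), 't': array([-0.10505245, -0.31451288,  1.55812568])}
top {'camera_matrix': array([[529.718408  ,   0.        , 306.2492233 ],
       [  0.        , 529.718408  , 235.31310697],
       [  0.        ,   0.        ,   1.        ]]), 'k1': -0.015830219125452936, 'R': array([[-0.00298816, -0.99908784, -0.04259753],
       [-0.98760361,  0.00963377, -0.15667258],
       [ 0.15694004,  0.04160131, -0.98673155]]), 't': array([0.02017419, 0.60051366, 0.8583172 ])}
```

View pics/top0.png

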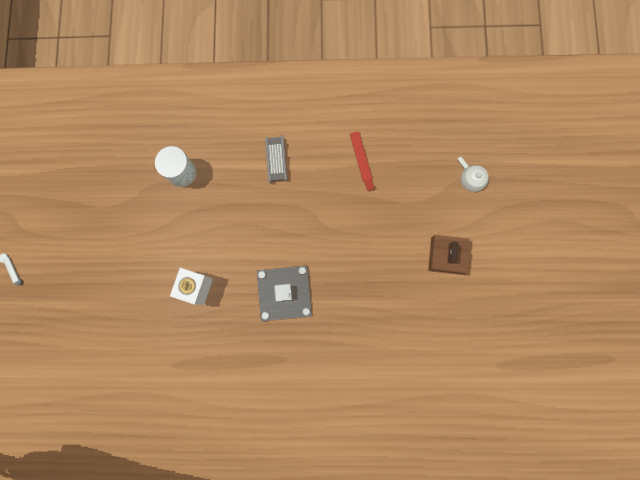

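View pics/scene0.png

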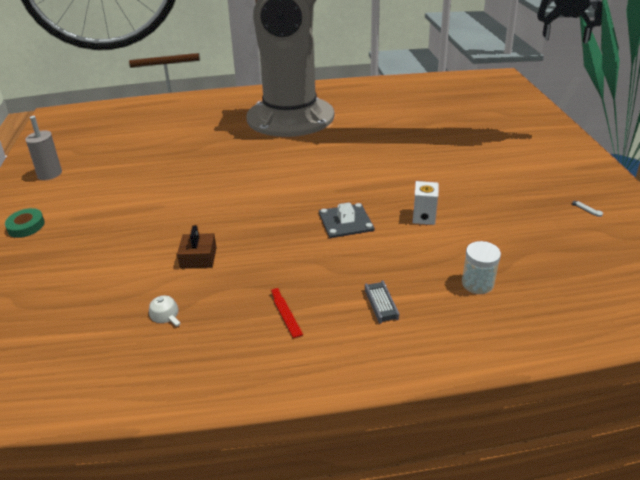

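Top view: lock head at (187,286), anchor post at (283,293), key at (455,252) in its block at (450,255). The bystanders sit along row ~165. The scene view shows the same layout: head (426,203), post (345,213), key (195,237).

Create h.py:
```python
import numpy as np,cv2
from scipy.spatial.transform import Rotation as Ro
from bench import r, optics, readout, ticket
def ray(c,uv):
    K=c["camera_matrix"];s=cv2.undistortPoints(np.array(uv,float).reshape(-1,1,2),K,np.array([c["k1"],0,0,0,0.])).reshape(-1,2)
    d=np.c_[s,np.ones(len(s))]@c["R"]; return -c["R"].T@c["t"],d   # d has unit optical depth
def plane(c,uv,z):
    o,d=ray(c,uv);return o+d*((z-o[2])/d[:,2])[:,None]
def depthpt(c,uv,D):
    o,d=ray(c,uv);return o+d*np.array(D)[:,None]
def tri(c1,u1,c2,u2):
    o1,d1=ray(c1,u1);o2,d2=ray(c2,u2);d1=d1[0];d2=d2[0]
    s=np.linalg.lstsq(np.c_[d1,-d2],o2-o1,rcond=None)[0];a=o1+s[0]*d1;b=o2+s[1]*d2
    return (a+b)/2,np.linalg.norm(a-b)
def totool(v):  # world vector -> tool axes, measured orientation
    return Ro.from_rotvec(readout.get_obs()["orientation"]).inv().apply(v)
```

Run:
```python
from h import *
ct=optics.camera_info("top");cs=optics.camera_info("scene");f=np.load("top0.npz");d=f["d"]
for n,u,v,z in(("head",(187,286),(427,188),.067),("post",(283,292),(345,206),.038),("keytop",(455,246),(195,228),.064),("block",(450,255),(197,240),.034),("bell",(475,178),(163,303),.033),("jar",(173,163),(482,250),.072),("mt",(277,160),(381,300),.016),("lever",(362,160),(287,313),.01)):
    D=d[u[1],u[0]];print(n,plane(ct,[u],z).round(3),depthpt(ct,[u],[D]).round(3),[x.round(3) for x in tri(ct,[u],cs,[v])])
o=readout.get_obs();c=optics.camera_info("wrist");R=Ro.from_rotvec(o["orientation"]).as_matrix()
print("wrist cam in tool",R.T@(-c["R"].T@c["t"]-o["tcp_pos"]),"\n",(c["R"]@R).round(3),c["camera_matrix"],c["k1"])
print(R.round(3))
```

```text
head [[0.514 0.215 0.067]] [[0.515 0.218 0.054]] [array([0.514, 0.217, 0.064]), np.float64(0.002)]
post [[0.505 0.057 0.038]] [[0.505 0.057 0.04 ]] [array([0.505, 0.057, 0.035]), np.float64(0.001)]
keytop [[ 0.578 -0.231  0.064]] [[ 0.578 -0.231  0.065]] [array([ 0.577, -0.227,  0.071]), np.float64(0.005)]
block [[ 0.566 -0.229  0.034]] [[ 0.565 -0.225  0.049]] [array([ 0.566, -0.227,  0.036]), np.float64(0.002)]
bell [[ 0.702 -0.279  0.033]] [[ 0.702 -0.279  0.031]] [array([ 0.706, -0.283,  0.017]), np.float64(0.0)]
jar [[0.725 0.245 0.072]] [[0.726 0.245 0.071]] [array([0.727, 0.248, 0.069]), np.float64(0.004)]
mt [[0.745 0.07  0.016]] [[0.746 0.071 0.011]] [array([0.748, 0.073, 0.006]), np.float64(0.003)]
lever [[ 0.744 -0.084  0.01 ]] [[ 0.745 -0.084  0.006]] [array([ 0.747, -0.083,  0.002]), np.float64(0.003)]
wrist cam in tool [ 0.08380492 -0.00058543 -0.06945722] 
 [[ 0.001  1.    -0.   ]
 [-0.947  0.001 -0.322]
 [-0.322  0.     0.947]] [[424.52088542   0.         318.51956095]
 [  0.         424.52088542 240.79718895]
 [  0.           0.           1.        ]] -0.0017831640935743714
[[-0.952  0.307 -0.   ]
 [ 0.307  0.952 -0.002]
 [-0.    -0.002 -1.   ]]
```

Units first: shifts go in shares of 0.4 m and turns go in shares of 60 degrees. So -0.176 m / 0.4 = -0.44, -0.104 m / 0.4 = -0.26.

nudge_tcp --motion '[{"tx": -0.0875,"ty": -0.065},{"tx": -0.175,"ty": -0.13},{"tx": -0.2625,"ty": -0.195},{"tx": -0.35,"ty": -0.26},{"tx": -0.44,"ty": -0.325}]'

```text
clock: 0.6
tcp_pos: [0.3353, 0.4631, 0.3036]
orientation: [-0.487, -3.103, 0.001]
contact_force: [0.4, -0.1, 0.1]
grip_width: 0.0854
gripper_force: 0.0
```

nudge_tcp --motion '[{"tx": -0.0875,"ty": -0.065},{"tx": -0.175,"ty": -0.13},{"tx": -0.2625,"ty": -0.195},{"tx": -0.35,"ty": -0.26},{"tx": -0.44,"ty": -0.325}]'

```text
clock: 1.1
tcp_pos: [0.4628, 0.2854, 0.3037]
orientation: [-0.487, -3.103, 0.0]
contact_force: [1.2, -0.7, -0.6]
grip_width: 0.0854
gripper_force: 0.0
```

nudge_tcp --motion '[{"tx": -0.0875,"ty": -0.065,"tz": 0.05},{"tx": -0.1775,"ty": -0.13,"tz": 0.1325},{"tx": -0.1775,"ty": -0.13,"tz": 0.1325},{"tx": -0.1775,"ty": -0.13,"tz": 0.1325}]'

```text
clock: 1.5
tcp_pos: [0.5139, 0.2141, 0.2496]
orientation: [-0.492, -3.101, 0.003]
contact_force: [0.3, -0.0, 0.4]
grip_width: 0.0856
gripper_force: 0.0
```

Run:
```python
from h import *
c=optics.camera_info("wrist");p,d=optics.grab_frame("wrist");cv2.imwrite("pics/w1.png",p);np.savez("w1.npz",p=p,d=d,**{k:np.array(v) for k,v in c.items()})
print(readout.get_obs()["joints"].round(3),readout.get_obs()["tcp_pos"])
```

```text
[-0.677  0.346  0.208  1.905 -0.09   0.9    0.833] [0.51363501 0.21593929 0.25054051]
```

View pics/w1.png

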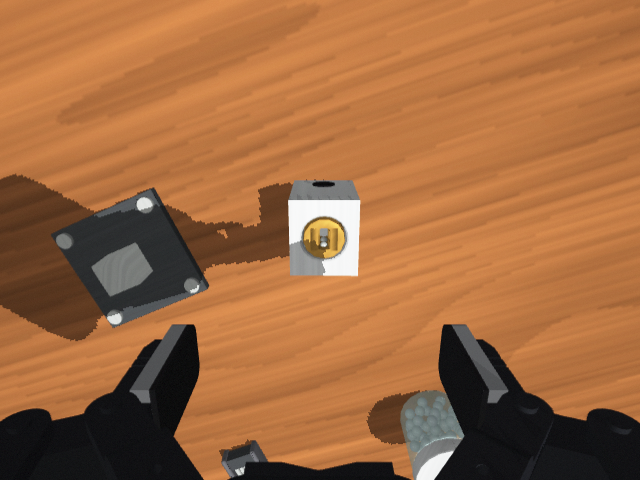

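The head's top face spans about (289–359, 200–275) and the plug is at (324,238), with its slot along the image's vertical. The anchor plate has corners (152,188), (53,235), (112,326), (208,287), and the post is near (122,270). The grasp line (tool y) already crosses the 44 mm side.

Add to h.py:
```python
def world(c,d):
    v,u=np.mgrid[0:480,0:640];uv=np.c_[u.ravel(),v.ravel()]
    P=depthpt(c,uv,d.ravel()).reshape(480,640,3);P[d==0]=9;return P
def rect(c,mask,z):
    """largest contour of mask, cast on plane z: centre, sizes, yaw of long side"""
    cs,_=cv2.findContours(mask.astype(np.uint8),cv2.RETR_EXTERNAL,cv2.CHAIN_APPROX_NONE)
    k=max(cs,key=cv2.contourArea).reshape(-1,2);P=plane(c,k,z)[:,:2]
    (x,y),(a,b),t=cv2.minAreaRect((P*1000).astype(np.float32))
    return np.array([x,y])/1000,(a,b),t,k
```

Run:
```python
from h import *
f=dict(np.load("w1.npz"));p=f["p"];d=f["d"];P=world(f,d);z=P[...,2]
hsv=cv2.cvtColor(p,cv2.COLOR_BGR2HSV)
v,u=np.mgrid[0:480,0:640];reg=(v<320)
m=reg&(z>.058)&(z<.076)&(u>250)&(u<400)
print("head z",np.median(z[m]),rect(f,m,.066)[:3])
print("white",rect(f,(hsv[...,1]<60)&(hsv[...,2]>90)&(v>197)&(v<290)&(u>270)&(u<380),.066)[:3])
g=cv2.inRange(hsv,(15,100,80),(40,255,255))>0;g&=(abs(u-323)<30)&(abs(v-238)<30)
print("plug",rect(f,g,.067)[:3],np.median(z[g]))
for n in range(4): pass
pl=(hsv[...,1]<90)&(u<215)&(v>180)&(v<330)&(z>.003)&(z<.9)
print("plate",rect(f,pl,.008)[:3],np.median(z[pl]))
q=(z>.03)&(z<.05)&(u<215)&reg
print("post",rect(f,q,.038)[:3],np.median(z[q]))
print(p[238,300:348:3],p[262,100:150:6])
# second view: top camera
ct=optics.camera_info("top");t=np.load("top0.npz");Pt=world(ct,t["d"]);zt=Pt[...,2]
for n,box,lo,hi,h in(("head",(160,220,260,310),.058,.076,.066),("post",(260,305,275,310),.03,.05,.038)):
    m=(u>box[0])&(u<box[1])&(v>box[2])&(v<box[3])&(zt>lo)&(zt<hi);print("top",n,np.median(zt[m]),rect(ct,m,h)[:3])
hs=cv2.cvtColor(t["p"],cv2.COLOR_BGR2HSV);g2=(cv2.inRange(hs,(15,100,60),(40,255,255))>0)&(abs(u-187)<12)&(abs(v-286)<12)
k=rect(ct,g2,.067);(cx,cy),_=cv2.minEnclosingCircle(k[3]);(wx,wy),_=cv2.minEnclosingCircle(rect(f,g,.067)[3])
print("tri plug",tri(f,[(wx,wy)],ct,[(cx,cy)]),(wx,wy),(cx,cy))
cv2.imwrite("pics/c1.png",cv2.resize(p[180:335,40:370],None,fx=2.4,fy=2.4,interpolation=cv2.INTER_CUBIC))
```

```text
head z 0.06534445718266019 (array([0.51398749, 0.21634027]), (43.85512161254883, 50.826568603515625), 72.01615142822266)
white (array([0.51461066, 0.21613135]), (44.022857666015625, 50.89866638183594), 72.01679229736328)
plug (array([0.51405438, 0.21625464]), (25.733924865722656, 26.33858299255371), 72.03282165527344) 0.06602433627936893
plate (array([0.50489908, 0.06070838]), (89.3663101196289, 91.70272064208984), 5.419562816619873) 0.007471152375673501
post (array([0.50375754, 0.06295058]), (25.95021629333496, 27.492137908935547), 6.063878536224365) 0.03671033188124612
[[232 232 230]
 [ 51  84 106]
 [ 86 185 232]
 [ 88 190 236]
 [ 49 107 144]
 [ 70 153 202]
 [ 65 141 186]
 [120 126 124]
 [110 113 111]
 [ 40  74  96]
 [ 72 157 206]
 [ 61 138 183]
 [ 46 102 138]
 [ 80 177 226]
 [ 89 191 235]
 [134 136 135]] [[120 123 121]
 [120 122 120]
 [120 123 120]
 [121 123 119]
 [122 124 121]
 [118 119 118]
 [123 126 123]
 [120 122 119]
 [ 77  77  75]]
top head 0.06623155843232209 (array([0.51441833, 0.21419342]), (46.285579681396484, 49.98160934448242), 71.88602447509766)
top post 0.03761248307352927 (array([0.50448315, 0.05739167]), (25.861501693725586, 25.820354461669922), 5.366293430328369)
tri plug (array([0.51514744, 0.21599897, 0.06222991]), np.float64(2.1627597636933063e-05)) (323.60870361328125, 236.6521759033203) (187.0, 285.5)
```

View pics/c1.png

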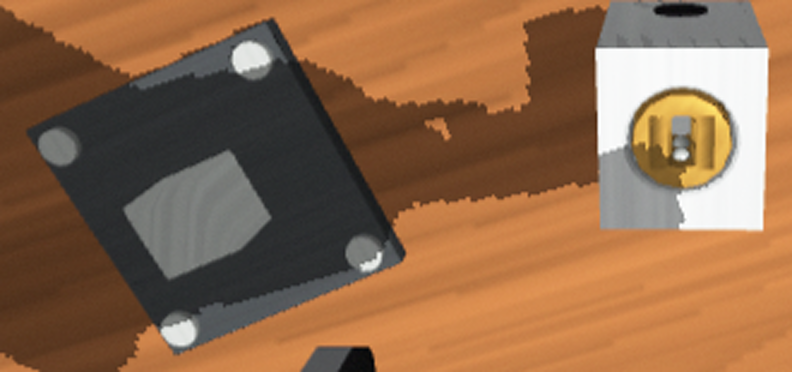

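To row units: 0.153 m / 0.4 = 0.3825, 0.145 m / 0.4 = 0.3625.

nudge_tcp --motion '[{"tz": 0.1},{"tz": 0.2},{"tz": 0.3},{"tz": 0.3625},{"tz": 0.3825}]'

```text
clock: 2.05
tcp_pos: [0.512, 0.2175, 0.096]
orientation: [-0.482, -3.101, 0.002]
contact_force: [-0.9, -0.4, -0.4]
grip_width: 0.0851
gripper_force: 0.0
```

nudge_tcp --motion '[{},{},{},{},{}]' --aperture 0.03 --clamp_n 80

```text
clock: 2.55
tcp_pos: [0.5151, 0.2166, 0.0999]
orientation: [0.487, 3.101, 0.004]
contact_force: [-0.8, -0.2, 6.8]
grip_width: 0.0432
gripper_force: 82.5
```

nudge_tcp --motion '[{},{}]'

```text
clock: 2.75
tcp_pos: [0.5151, 0.2165, 0.0999]
orientation: [0.487, 3.101, 0.004]
contact_force: [-1.1, 0.5, 7.4]
grip_width: 0.0431
gripper_force: 82.5
```

To row units: -0.1 m / 0.4 = -0.25, -0.03 m / 0.4 = -0.075.

nudge_tcp --motion '[{"tz": -0.075},{"tz": -0.15},{"tz": -0.25}]'

```text
clock: 3.05
tcp_pos: [0.5126, 0.2151, 0.1981]
orientation: [-0.487, -3.101, 0.003]
contact_force: [-0.2, 0.3, -4.4]
grip_width: 0.0434
gripper_force: 82.8
```

nudge_tcp --motion '[{"tx": -0.06,"ty": -0.0575,"tz": -0.025,"rz": -0.0764},{"tx": -0.12,"ty": -0.115,"tz": -0.05,"rz": -0.1528},{"tx": -0.18,"ty": -0.1725,"tz": -0.075,"rz": -0.2292},{"tx": -0.2425,"ty": -0.23,"tz": -0.1,"rz": -0.3056},{"tx": -0.3038,"ty": -0.29,"tz": -0.125,"rz": -0.3896}]'

```text
clock: 3.55
tcp_pos: [0.594, 0.0668, 0.2485]
orientation: [0.157, -3.137, -0.0]
contact_force: [0.4, 0.2, -4.5]
grip_width: 0.0432
gripper_force: 83.4
```

nudge_tcp --motion '[{},{}]'

```text
clock: 3.75
tcp_pos: [0.5939, 0.0666, 0.2482]
orientation: [-0.146, 3.138, -0.0]
contact_force: [-0.9, 0.8, -4.4]
grip_width: 0.0432
gripper_force: 83.3
```

Create look.py:
```python
import sys
from h import *
n=sys.argv[1];c=optics.camera_info("wrist");o=readout.get_obs();p,d=optics.grab_frame("wrist");cv2.imwrite(f"pics/{n}.png",p)
np.savez(n+".npz",p=p,d=d,tcp=o["tcp_pos"],ori=o["orientation"],**{k:np.array(v) for k,v in c.items()})
```

```bash
python3 look.py w2
```

```text
(no output)
```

View pics/w2.png

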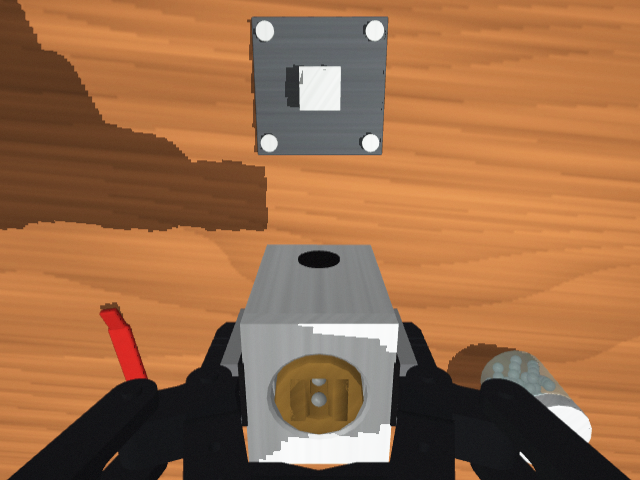

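The head is held squarely, with its top face at (241–397, 323–462) and the plug at (319,394). The anchor plate is at (251–388, 16–155) and the post top at (320,88).

Create m2.py:
```python
import sys
from h import *
f=dict(np.load(sys.argv[1]));p=f["p"];P=world(f,f["d"]);z=P[...,2];v,u=np.mgrid[0:480,0:640]
R=Ro.from_rotvec(f["ori"]);print("tool y yaw",np.degrees(np.arctan2(*R.as_matrix()[[1,0],1])),R.as_matrix()[:,2].round(4),f["tcp"])
hsv=cv2.cvtColor(p,cv2.COLOR_BGR2HSV);B=(v<235)&(u>180)&(u<460)
x=rect(f,B&(hsv[...,1]<80)&(z>.004)&(z<.1),.008);print("plate",*x[:3])
q=B&(z>.028)&(z<.1);k=rect(f,q,.038);print("post depth",*k[:3],np.median(z[q]))
k=rect(f,B&(hsv[...,1]<80)&(hsv[...,2]>190)&(z>.028)&(z<.1),.038);print("post white",*k[:3])
zt=f["tcp"][2]-.0999+.066
m=(z>zt-.006)&(z<zt+.01)&(v>300)&(u>235)&(u<402);k=rect(f,m,zt);print("held head",*k[:3],np.median(z[m])-zt, "tool:",R.inv().apply(np.r_[k[0],zt]-f["tcp"]))
g=(cv2.inRange(hsv,(12,90,60),(40,255,255))>0)&m;k=rect(f,g,zt+.001);print("plug",*k[:3],R.inv().apply(np.r_[k[0],zt]-f["tcp"]))
```

```bash
python3 m2.py w2.npz
```

```text
tool y yaw 95.32245361022814 [ 0. -0. -1.] [0.59386935 0.06664242 0.24817764]
plate [0.5054845  0.05875668] (88.46135711669922, 89.43144226074219) 5.353015422821045
post depth [0.5053645  0.05871696] (25.089778900146484, 25.482582092285156) 5.3492913246154785 0.03688197721414199
post white [0.50536127 0.05875585] (25.089736938476562, 25.404529571533203) 5.3513031005859375
held head [0.59200214 0.06615295] (52.61868667602539, 48.731319427490234) 5.316491603851318 -0.0006400063980278592 tool: [ 0.00190486 -0.00031335  0.03389999]
plug [0.59233679 0.06601395] (27.57054328918457, 25.77695083618164) 11.98955249786377 [ 0.00158454 -0.00048279  0.0339    ]
```

nudge_tcp --motion '[{"ty": 0.1},{"ty": 0.1},{"ty": 0.1}]'

```text
clock: 4.1
tcp_pos: [0.5889, 0.1111, 0.2474]
orientation: [0.159, -3.136, -0.002]
contact_force: [-0.2, -0.6, -5.0]
grip_width: 0.0431
gripper_force: 83.6
```

```bash
python3 look.py w3; python3 m2.py w3.npz
```

Run:
```python
from h import *
a,b=[dict(np.load(f"w{i}.npz")) for i in(2,3)];C=[]
for f in(a,b):
    z=world(f,f["d"])[...,2];q=(z>.028)&(z<.1);q[235:]=0;hsv=cv2.cvtColor(f["p"],cv2.COLOR_BGR2HSV)
    q&=(hsv[...,2]>190)&(hsv[...,1]<80)
    k=rect(f,q,.038)[3];M=cv2.moments(k);C.append((M["m10"]/M["m00"],M["m01"]/M["m00"]))
print("tri post",C,tri(a,[C[0]],b,[C[1]]))
```

```text
tool y yaw 95.79964664911674 [-1.6e-03  9.0e-04 -1.0e+00] [0.58891396 0.11111151 0.24737484]
plate [0.50547412 0.05894554] (89.12037658691406, 89.35244750976562) 5.512821674346924
post depth [0.50510556 0.05978039] (25.065919876098633, 25.9840030670166) 5.791392803192139 0.03690577882465365
post white [0.50538129 0.05982829] (24.49671173095703, 25.95404624938965) 5.8152079582214355
held head [0.58717212 0.11071147] (52.95915222167969, 48.731483459472656) 5.732337951660156 -0.0006344067171697443 tool: [ 0.00172396 -0.00025726  0.0339023 ]
plug [0.58732428 0.11070965] (27.32178497314453, 26.017724990844727) 5.767482280731201 [ 0.00157276 -0.00027445  0.03390206]
tri post [(320.07733413994754, 87.74349667271628), (250.094335898954, 89.0670021709098)] (array([0.50518852, 0.05911513, 0.03180727]), np.float64(4.123455980745894e-05))
```

To row units: 0.09 m / 0.4 = 0.225, 0.0863 m / 0.4 = 0.2158.

nudge_tcp --motion '[{"tx": 0.075,"ty": -0.0375},{"tx": 0.15,"ty": -0.075},{"tx": 0.2158,"ty": -0.11,"tz": 0.05},{"tx": 0.2158,"ty": -0.11,"tz": 0.15},{"tx": 0.2158,"ty": -0.11,"tz": 0.225}]'

```text
clock: 4.65
tcp_pos: [0.5073, 0.0547, 0.157]
orientation: [-0.148, 3.138, -0.0]
contact_force: [-0.0, 0.8, -4.7]
grip_width: 0.0434
gripper_force: 83.5
```

nudge_tcp --motion '[{"tz": 0.025},{"tz": 0.025},{"tz": 0.025}]'

```text
clock: 4.95
tcp_pos: [0.5094, 0.0558, 0.1489]
orientation: [-0.151, 3.136, 0.0]
contact_force: [0.5, -0.4, -3.5]
grip_width: 0.0431
gripper_force: 83.1
```

Create dev.py:
```python
import sys
from h import *
o=readout.get_obs();t=np.array([float(x) for x in sys.argv[1:4]]);R=Ro.from_rotvec(o["orientation"])
print("tool delta",R.inv().apply(t-o["tcp_pos"]).round(4),"yaw y",np.degrees(np.arctan2(*R.as_matrix()[[1,0],1])).round(2),R.as_matrix()[:,2].round(4),o["joints"].round(2),o["contact_force"].round(1))
```

```bash
python3 dev.py .507 .0592 .108
```

```text
tool delta [0.0021 0.0036 0.0409] yaw y 95.5 [ 1.5e-03  2.0e-04 -1.0e+00] [-0.34  0.43  0.13  2.08 -0.09  0.64  1.52] [ 0.5 -0.4 -3.5]
```

To row units: 0.01 m / 0.4 = 0.025, 0.0036 m / 0.4 = 0.009.

nudge_tcp --motion '[{"tx": 0.005,"ty": 0.009,"tz": 0.025},{"tx": 0.005,"ty": 0.009,"tz": 0.025},{"tx": 0.005,"ty": 0.009,"tz": 0.025}]'

```text
clock: 5.25
tcp_pos: [0.5061, 0.0595, 0.1381]
orientation: [-0.152, 3.138, 0.0]
contact_force: [0.1, 0.4, -3.7]
grip_width: 0.0433
gripper_force: 83.3
```

```bash
python3 dev.py .507 .0592 .108
```

```text
tool delta [-0.0008 -0.0004  0.0301] yaw y 95.54 [ 1.e-04  2.e-04 -1.e+00] [-0.34  0.44  0.13  2.09 -0.09  0.62  1.52] [ 0.1  0.4 -3.7]
```

nudge_tcp --motion '[{}]'

```text
clock: 5.35
tcp_pos: [0.5064, 0.0593, 0.1383]
orientation: [-0.151, 3.137, 0.0]
contact_force: [0.1, 0.8, -4.7]
grip_width: 0.0433
gripper_force: 83.3
```

```bash
python3 dev.py .507 .0592 .108
```

```text
tool delta [-0.0006 -0.0001  0.0303] yaw y 95.52 [ 7.e-04  2.e-04 -1.e+00] [-0.34  0.44  0.13  2.09 -0.09  0.62  1.52] [ 0.1  0.8 -4.7]
```

nudge_tcp --motion '[{}]'

```text
clock: 5.45
tcp_pos: [0.5064, 0.0592, 0.1382]
orientation: [-0.151, 3.137, 0.0]
contact_force: [0.2, -0.1, -4.6]
grip_width: 0.0433
gripper_force: 83.3
```

```bash
python3 dev.py .507 .0592 .108
```

```text
tool delta [-0.0006 -0.      0.0302] yaw y 95.5 [ 6.e-04  1.e-04 -1.e+00] [-0.34  0.44  0.13  2.09 -0.09  0.62  1.52] [ 0.2 -0.1 -4.6]
```

To row units: 0.013 m / 0.4 = 0.0325, 0.009 m / 0.4 = 0.0225.

nudge_tcp --motion '[{"tz": 0.0125},{"tz": 0.0225},{"tz": 0.0325}]'

```text
clock: 5.75
tcp_pos: [0.506, 0.0591, 0.1244]
orientation: [0.151, -3.138, 0.0]
contact_force: [0.2, -0.4, -5.2]
grip_width: 0.0432
gripper_force: 83.6
```

nudge_tcp --motion '[{"tz": 0.01},{"tz": 0.02},{"tz": 0.03}]'

```text
clock: 6.05
tcp_pos: [0.506, 0.0592, 0.1124]
orientation: [0.151, -3.137, 0.0]
contact_force: [-0.5, -0.0, -3.4]
grip_width: 0.0432
gripper_force: 83.6
```

```bash
python3 dev.py .507 .0592 .108
```

```text
tool delta [-0.001  -0.0001  0.0044] yaw y 95.51 [-5.e-04 -1.e-04 -1.e+00] [-0.33  0.49  0.12  2.1  -0.1   0.56  1.52] [-0.5 -0.  -3.4]
```

To row units: 0.006 m / 0.4 = 0.015, 0.004 m / 0.4 = 0.01.

nudge_tcp --motion '[{"tz": 0.005},{"tz": 0.01},{"tz": 0.015},{"tz": 0.015}]'

```text
clock: 6.45
tcp_pos: [0.506, 0.0591, 0.1079]
orientation: [0.151, -3.137, -0.0]
contact_force: [-6.6, -1.1, 11.1]
grip_width: 0.0431
gripper_force: 85.0
```

```bash
python3 dev.py .507 .0592 .108
```

```text
tool delta [-0.001   0.     -0.0001] yaw y 95.49 [-5.e-04  3.e-04 -1.e+00] [-0.33  0.5   0.11  2.1  -0.11  0.55  1.53] [-6.6 -1.1 11.1]
```

To row units: -0.001 m / 0.4 = -0.0025.

nudge_tcp --motion '[{"tz": -0.0025},{"tz": -0.0025},{"tz": -0.0025}]' --aperture 0.085

```text
clock: 6.75
tcp_pos: [0.5069, 0.0593, 0.1082]
orientation: [-0.151, 3.136, 0.0]
contact_force: [-0.5, -0.5, 0.4]
grip_width: 0.0839
gripper_force: 0.0
```

nudge_tcp --motion '[{"tz": -0.075},{"tz": -0.175},{"tz": -0.275},{"tz": -0.355}]'

```text
clock: 7.15
tcp_pos: [0.5067, 0.0592, 0.2522]
orientation: [-0.151, 3.136, 0.001]
contact_force: [0.9, 0.6, -0.9]
grip_width: 0.0852
gripper_force: 0.0
```

nudge_tcp --motion '[{},{}]'

```text
clock: 7.35
tcp_pos: [0.5066, 0.0593, 0.2505]
orientation: [-0.151, 3.136, 0.001]
contact_force: [-0.2, -0.2, -0.3]
grip_width: 0.0851
gripper_force: 0.0
```

```bash
python3 look.py w4
```

Run:
```python
from h import *
f=dict(np.load("w4.npz"));P=world(f,f["d"]);z=P[...,2];v,u=np.mgrid[0:480,0:640];hsv=cv2.cvtColor(f["p"],cv2.COLOR_BGR2HSV)
print(f["tcp"])
m=(z>.065)&(z<.085)&(v<330)&(abs(u-320)<80);k=rect(f,m,.074);print("head",k[:3],np.median(z[m]))
g=m&(cv2.inRange(hsv,(12,90,60),(40,255,255))>0);k=rect(f,g,.075);print("plug",k[:3],np.median(z[g]))
cv2.imwrite("pics/c4.png",cv2.resize(f["p"][170:320,230:410],None,fx=4,fy=4,interpolation=cv2.INTER_CUBIC))
```

```text
[0.50655853 0.05932813 0.25051286]
head (array([0.50455573, 0.05873488]), (51.49257278442383, 43.885475158691406), 5.418724060058594) 0.0733489708627038
plug (array([0.50490341, 0.05871825]), (26.958065032958984, 25.642087936401367), 5.526528835296631) 0.07399986717673546
```

View pics/c4.png

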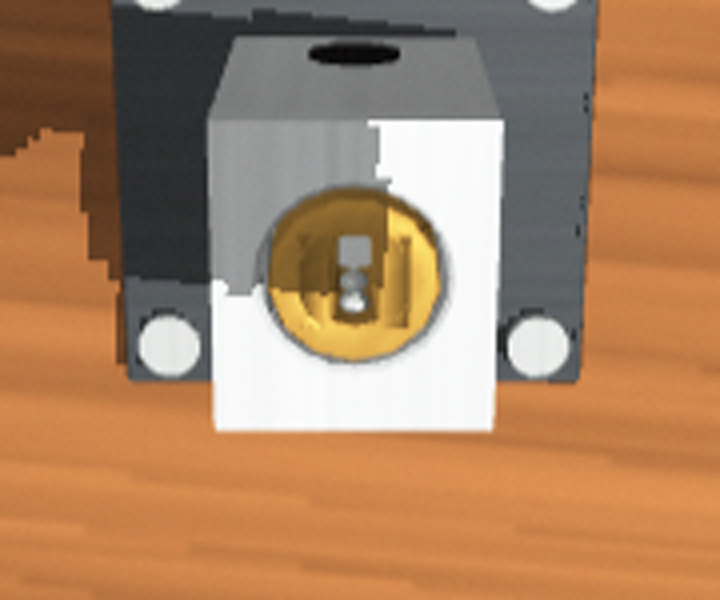

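The head sits on the plate: its top is at 0.0734 m (expected 0.074), centred on the anchor, with the slot at crop (355,280) along the image's vertical. Now to the key.

To row units: -0.21 m / 0.4 = -0.525, -0.168 m / 0.4 = -0.42.

nudge_tcp --motion '[{"tx": -0.02,"ty": -0.105},{"tx": -0.04,"ty": -0.21},{"tx": -0.05,"ty": -0.315},{"tx": -0.06,"ty": -0.42},{"tx": -0.07,"ty": -0.525}]'

```text
clock: 7.9
tcp_pos: [0.5536, -0.1487, 0.248]
orientation: [0.151, -3.135, -0.001]
contact_force: [1.2, 0.2, -0.3]
grip_width: 0.0854
gripper_force: 0.0
```

nudge_tcp --motion '[{"tx": -0.0125,"ty": -0.105},{"tx": -0.0225,"ty": -0.2075},{"tx": -0.0225,"ty": -0.2075},{"tx": -0.0225,"ty": -0.2075}]'

```text
clock: 8.3
tcp_pos: [0.5702, -0.2299, 0.2479]
orientation: [0.147, -3.135, -0.001]
contact_force: [0.5, 0.4, -0.1]
grip_width: 0.0848
gripper_force: 0.0
```

```bash
python3 look.py w5
```

```text
(no output)
```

View pics/w5.png

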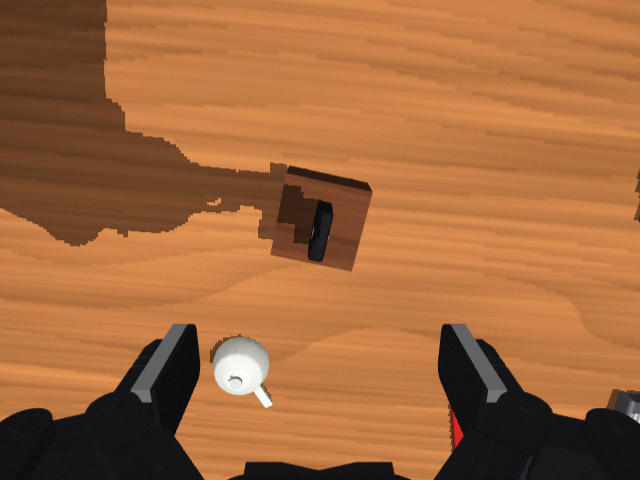

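The key's bow is at about (320,231), tilted ~11° from the image's vertical. The block is at (322,218) and the bell at (240,365).

Create m5.py:
```python
import sys
from h import *
f=dict(np.load(sys.argv[1]));P=world(f,f["d"]);z=P[...,2];v,u=np.mgrid[0:480,0:640];hsv=cv2.cvtColor(f["p"],cv2.COLOR_BGR2HSV)
print(f["tcp"]);B=(v<300)&(abs(u-320)<100)
m=B&(z>.057)&(z<.09);k=rect(f,m,.064);print("bow top",k[:3],np.median(z[m]),np.percentile(z[m],95))
w=B&(z>.029)&(z<.09);k=rect(f,w,.034);print("block+",k[:3]);w&=z<.04;print(np.median(z[w]))
# block by its front (no relief bias): fit edges from top-face points
k=rect(f,cv2.morphologyEx(w.astype(np.uint8),cv2.MORPH_CLOSE,np.ones((41,41))),.034);print("block",k[:3])
M=cv2.moments(m.astype(np.uint8),True);print("c",M["m10"]/M["m00"],M["m01"]/M["m00"])
```

```bash
python3 m5.py w5.npz
```

```text
[ 0.57018638 -0.22987243  0.24787142]
bow top (array([ 0.56810754, -0.22933662]), (10.299052238464355, 34.59907531738281), 83.1559066772461) 0.0630316271714772 0.06418935609335497
block+ (array([ 0.56886731, -0.22909785]), (59.84333801269531, 60.68580627441406), 82.9603042602539)
0.033304380839888764
block (array([ 0.56886731, -0.22909785]), (59.84333801269531, 60.68580627441406), 82.9603042602539)
c 319.9821215733015 234.4803337306317
```

nudge_tcp --motion '[{"tx": 0.075},{"tx": 0.075},{"tx": 0.075}]'

```text
clock: 8.65
tcp_pos: [0.5411, -0.2302, 0.2495]
orientation: [0.154, -3.137, -0.002]
contact_force: [0.4, 0.2, 0.2]
grip_width: 0.085
gripper_force: 0.0
```

```bash
python3 look.py w6; python3 m5.py w6.npz
```

```text
[ 0.54105694 -0.2302488   0.24951207]
bow top (array([ 0.56754944, -0.22928909]), (10.43251895904541, 35.17854309082031), 83.64220428466797) 0.06299642779395484 0.06409411297861407
block+ (array([ 0.56889868, -0.22909955]), (59.83079528808594, 62.09769821166992), 82.94184112548828)
0.03325384728348563
block (array([ 0.56843524, -0.22903685]), (59.84766387939453, 61.160457611083984), 83.02359771728516)
c 316.16230366492147 274.586387434555
```

To row units: 0.07 m / 0.4 = 0.175, -0.0275 m / 0.4 = -0.0688, 0.216 rad / 1.0472 = 0.2063.

nudge_tcp --motion '[{"tx": -0.0688,"ty": -0.004,"tz": 0.075,"rz": 0.105},{"tx": -0.0688,"ty": -0.004,"tz": 0.15,"rz": 0.2063},{"tx": -0.0688,"ty": -0.004,"tz": 0.175,"rz": 0.2063},{"tx": -0.0688,"ty": -0.004,"tz": 0.175,"rz": 0.2063},{"tx": -0.0688,"ty": -0.004,"tz": 0.175,"rz": 0.2063}]'

```text
clock: 9.2
tcp_pos: [0.5692, -0.2309, 0.1807]
orientation: [0.185, 3.135, -0.0]
contact_force: [0.7, -0.2, 0.3]
grip_width: 0.085
gripper_force: 0.0
```

```bash
python3 dev.py .5685 -.2292 .111
```

```text
tool delta [0.0009 0.0016 0.0697] yaw y 83.25 [ 8.e-04 -3.e-04 -1.e+00] [ 0.07  0.53  0.29  1.83 -0.2   0.81  1.91] [ 0.7 -0.2  0.3]
```

To row units: 0.07 m / 0.4 = 0.175, 0.055 m / 0.4 = 0.1375.

nudge_tcp --motion '[{"tx": 0.0013,"ty": 0.0038,"tz": 0.075},{"tx": 0.0013,"ty": 0.0038,"tz": 0.1375},{"tx": 0.0013,"ty": 0.0038,"tz": 0.175},{"tx": 0.0013,"ty": 0.0038,"tz": 0.175}]'

```text
clock: 9.6
tcp_pos: [0.5678, -0.2291, 0.1091]
orientation: [-0.187, -3.134, -0.001]
contact_force: [-0.1, 0.0, 0.6]
grip_width: 0.085
gripper_force: 0.0
```

```bash
python3 dev.py .5685 -.2292 .111
```

```text
tool delta [-0.0007 -0.     -0.0019] yaw y 83.16 [-1.8e-03  7.0e-04 -1.0e+00] [ 0.09  0.63  0.25  1.86 -0.24  0.68  1.94] [-0.1  0.   0.6]
```

nudge_tcp --motion '[{},{},{},{},{}]' --aperture 0.0 --clamp_n 100

```text
clock: 10.1
tcp_pos: [0.5687, -0.2292, 0.1103]
orientation: [0.188, 3.135, -0.0]
contact_force: [0.5, 0.2, 0.4]
grip_width: 0.0119
gripper_force: 0.0
```

nudge_tcp --motion '[{},{},{}]'

```text
clock: 10.4
tcp_pos: [0.5688, -0.2293, 0.1105]
orientation: [0.188, 3.135, -0.0]
contact_force: [-1.6, 0.3, 5.5]
grip_width: 0.0083
gripper_force: 98.0
```

```bash
python3 dev.py .5685 -.2292 .111
```

```text
tool delta [ 0.0003  0.0001 -0.0005] yaw y 83.13 [ 7.e-04 -1.e-04 -1.e+00] [ 0.09  0.63  0.25  1.86 -0.24  0.68  1.94] [-1.6  0.3  5.5]
```

To row units: -0.1 m / 0.4 = -0.25, -0.06 m / 0.4 = -0.15.

nudge_tcp --motion '[{"tz": -0.025},{"tz": -0.075},{"tz": -0.15},{"tz": -0.25}]'

```text
clock: 10.8
tcp_pos: [0.5674, -0.2288, 0.2098]
orientation: [-0.188, -3.132, -0.001]
contact_force: [0.8, -0.5, -0.4]
grip_width: 0.0078
gripper_force: 97.7
```

nudge_tcp --motion '[{"tx": 0.035,"ty": 0.1,"rz": -0.0477},{"tx": 0.07,"ty": 0.2,"rz": -0.0955},{"tx": 0.105,"ty": 0.3,"rz": -0.1432},{"tx": 0.14,"ty": 0.4,"rz": -0.205},{"tx": 0.175,"ty": 0.5,"rz": -0.205}]'

```text
clock: 11.3
tcp_pos: [0.5222, -0.0208, 0.2105]
orientation: [-0.151, 3.137, 0.0]
contact_force: [0.8, -0.7, -0.7]
grip_width: 0.0082
gripper_force: 97.7
```

```bash
python3 dev.py .5054 .0586 .19
```

```text
tool delta [0.0091 0.0807 0.0205] yaw y 95.52 [ 6.e-04  1.e-04 -1.e+00] [-0.26  0.35  0.22  2.02 -0.1   0.79  1.69] [ 0.8 -0.7 -0.7]
```

To row units: 0.0805 m / 0.4 = 0.2013, 0.04 m / 0.4 = 0.1.

nudge_tcp --motion '[{"tx": 0.0125,"ty": 0.1},{"tx": 0.0225,"ty": 0.2013,"tz": 0.025},{"tx": 0.0225,"ty": 0.2013,"tz": 0.05},{"tx": 0.0225,"ty": 0.2013,"tz": 0.05},{"tx": 0.0225,"ty": 0.2013,"tz": 0.05}]'

```text
clock: 11.8
tcp_pos: [0.5064, 0.0557, 0.1901]
orientation: [0.146, -3.138, 0.001]
contact_force: [0.6, -0.8, -0.5]
grip_width: 0.0077
gripper_force: 97.8
```

```bash
python3 dev.py .5054 .0586 .18; python3 look.py w7;python3 dev.py .5054 .0586 .18; python3 -c "
import cv2;p=cv2.imread('pics/w7.png');cv2.imwrite('pics/c7.png',cv2.resize(p[160:400,220:420],None,fx=2.5,fy=2.5,interpolation=cv2.INTER_CUBIC))"
```

```text
tool delta [0.0008 0.003  0.0101] yaw y 95.35 [-2.e-04 -8.e-04 -1.e+00] [-0.39  0.36  0.19  2.06 -0.1   0.73  1.53] [ 0.6 -0.8 -0.5]
tool delta [0.001  0.0033 0.0103] yaw y 95.3 [ 4.e-04 -6.e-04 -1.e+00] [-0.39  0.36  0.19  2.06 -0.1   0.73  1.53] [ 0.2 -0.3 -0. ]
```

View pics/c7.png

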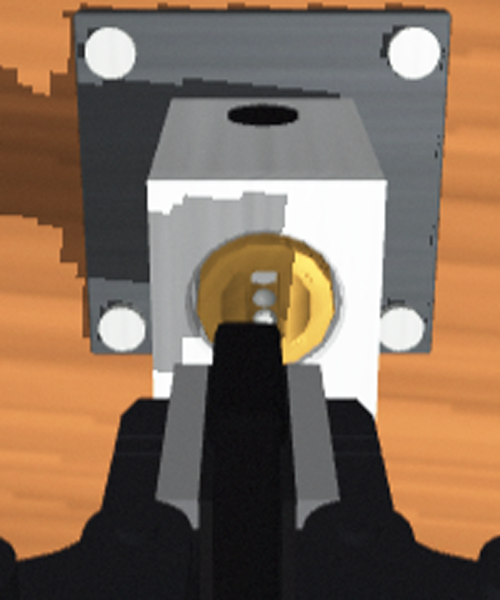

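The key's bow is centred at full-image column ~319 and the slot at ~325.6, so the key must go 3.3 mm along +y. This agrees with the computed offset.

To row units: 0.008 m / 0.4 = 0.02, 0.0033 m / 0.4 = 0.0083.

nudge_tcp --motion '[{"tx": 0.0025,"ty": 0.0083,"tz": 0.02},{"tx": 0.0025,"ty": 0.0083,"tz": 0.02},{"tx": 0.0025,"ty": 0.0083,"tz": 0.02},{"tx": 0.0025,"ty": 0.0083,"tz": 0.02}]'

```text
clock: 12.25
tcp_pos: [0.5051, 0.0599, 0.1819]
orientation: [-0.148, 3.138, -0.0]
contact_force: [-1.3, -0.4, -0.5]
grip_width: 0.0082
gripper_force: 97.8
```

```bash
python3 dev.py .5054 .0586 .18; python3 look.py w8;python3 dev.py .5054 .0586 .18
```

Run:
```python
from h import *
f=dict(np.load("w8.npz"));p=f["p"];hsv=cv2.cvtColor(p,cv2.COLOR_BGR2HSV)
v,u=np.mgrid[0:480,0:640]
g=(cv2.inRange(hsv,(12,90,60),(40,255,255))>0)&(v>200)&(v<330)&(abs(u-320)<50)
k=cv2.findNonZero(g.astype(np.uint8)).reshape(-1,2);print("gold",k.min(0),k.max(0))
for row in (250,262,270,275,280,285,290,300,320):
    bl=np.where((p[row].max(1)<45)&(abs(np.arange(640)-320)<20))[0];print(row,bl.min() if len(bl) else 0,bl.max() if len(bl) else 0)
cv2.imwrite("pics/c8.png",cv2.resize(p[200:340,250:390],None,fx=4,fy=4,interpolation=cv2.INTER_CUBIC))
```

```text
tool delta [-0.0002 -0.0013  0.0019] yaw y 95.41 [ 1.e-04 -0.e+00 -1.e+00] [-0.39  0.37  0.18  2.07 -0.1   0.71  1.52] [-1.3 -0.4 -0.5]
tool delta [-0.0002 -0.0014  0.002 ] yaw y 95.41 [ 2.e-04  0.e+00 -1.e+00] [-0.39  0.37  0.18  2.07 -0.1   0.71  1.52] [1.  0.4 0.2]
gold [288 262] [369 327]
250 0 0
262 0 0
270 0 0
275 0 0
280 0 0
285 0 0
290 307 330
300 305 331
320 302 335
```

View pics/c8.png

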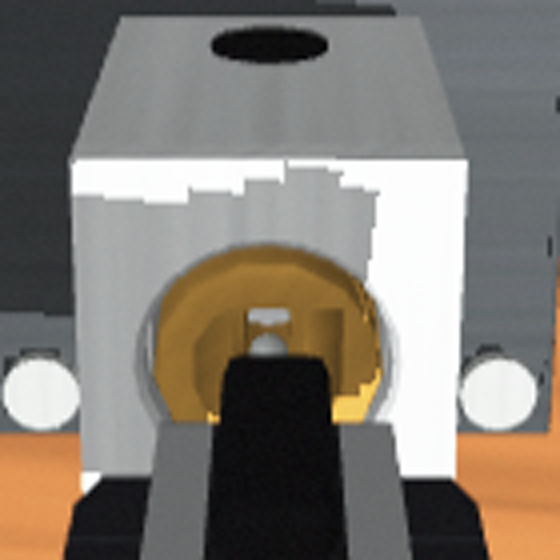

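The slot is at column ~317 and the bow at ~318.7, so I shift −1.2 mm in y and lower the key.

To row units: -0.0012 m / 0.4 = -0.003.

nudge_tcp --motion '[{"ty": -0.003},{"ty": -0.003},{"ty": -0.003}]'

```text
clock: 12.6
tcp_pos: [0.5051, 0.059, 0.182]
orientation: [-0.149, 3.138, 0.0]
contact_force: [0.8, 0.4, 0.4]
grip_width: 0.0085
gripper_force: 97.8
```

```bash
python3 dev.py .5054 .0586 .1515
```

```text
tool delta [-0.0002 -0.0004  0.0305] yaw y 95.43 [ 1.e-04  1.e-04 -1.e+00] [-0.39  0.37  0.19  2.07 -0.1   0.71  1.52] [0.8 0.4 0.4]
```

nudge_tcp --motion '[{"tz": 0.01},{"tz": 0.0175},{"tz": 0.025},{"tz": 0.025}]'

```text
clock: 13.0
tcp_pos: [0.5048, 0.059, 0.1713]
orientation: [0.149, -3.137, 0.0]
contact_force: [0.0, 0.0, -0.9]
grip_width: 0.0084
gripper_force: 97.8
```

```bash
python3 dev.py .5054 .0586 .1515
```

```text
tool delta [-0.0006 -0.0005  0.0198] yaw y 95.44 [-1.1e-03 -3.0e-04 -1.0e+00] [-0.39  0.39  0.18  2.08 -0.11  0.69  1.53] [ 0.   0.  -0.9]
```

Units first: shifts go in shares of 0.4 m and turns go in shares of 60 degrees. So 0.006 m / 0.4 = 0.015, 0.004 m / 0.4 = 0.01.

nudge_tcp --motion '[{"tz": 0.005},{"tz": 0.01},{"tz": 0.015}]'

```text
clock: 13.3
tcp_pos: [0.5051, 0.059, 0.1658]
orientation: [-0.149, 3.138, 0.0]
contact_force: [-0.8, -0.3, 1.0]
grip_width: 0.0082
gripper_force: 97.8
```

nudge_tcp --motion '[{"tz": 0.005,"rz": 0.0286},{"tz": 0.01,"rz": -0.0286},{"tz": 0.015}]'

```text
clock: 13.6
tcp_pos: [0.5049, 0.0592, 0.1602]
orientation: [0.148, -3.138, -0.001]
contact_force: [-4.4, 1.1, 13.0]
grip_width: 0.0084
gripper_force: 99.8
```

```bash
python3 dev.py .5054 .0586 .1515
```

```text
tool delta [-0.0004 -0.0007  0.0087] yaw y 95.4 [-6.e-04  5.e-04 -1.e+00] [-0.38  0.41  0.18  2.08 -0.11  0.66  1.53] [-4.4  1.1 13. ]
```

To row units: 0.004 m / 0.4 = 0.01, 0.003 m / 0.4 = 0.0075, -0.04 rad / 1.0472 = -0.0382.

nudge_tcp --motion '[{"tz": 0.0025,"rz": 0.0382},{"tz": 0.005,"rz": -0.0382},{"tz": 0.0075,"rz": 0.0382},{"tz": 0.01}]'

```text
clock: 14.0
tcp_pos: [0.5052, 0.0593, 0.1561]
orientation: [-0.144, 3.138, 0.001]
contact_force: [-1.5, -0.9, 3.7]
grip_width: 0.0078
gripper_force: 98.6
```

```bash
python3 dev.py .5054 .0586 .1515
```

```text
tool delta [-0.0002 -0.0008  0.0046] yaw y 95.25 [ 3.e-04  4.e-04 -1.e+00] [-0.38  0.41  0.18  2.08 -0.12  0.65  1.53] [-1.5 -0.9  3.7]
```

nudge_tcp --motion '[{"tz": 0.0025,"rz": 0.0382},{"tz": 0.005,"rz": -0.0382},{"tz": 0.0075,"rz": 0.0382},{"tz": 0.01}]'

```text
clock: 14.4
tcp_pos: [0.5052, 0.059, 0.1523]
orientation: [-0.143, 3.138, 0.0]
contact_force: [-1.7, -0.3, 1.9]
grip_width: 0.0078
gripper_force: 98.3
```

```bash
python3 dev.py .5054 .0586 .1515
```

```text
tool delta [-0.0002 -0.0004  0.0008] yaw y 95.23 [ 3.e-04  1.e-04 -1.e+00] [-0.38  0.42  0.17  2.09 -0.12  0.65  1.53] [-1.7 -0.3  1.9]
```

To row units: 0.003 m / 0.4 = 0.0075, 0.002 m / 0.4 = 0.005, -0.04 rad / 1.0472 = -0.0382.

nudge_tcp --motion '[{"tz": 0.0025,"rz": 0.0382},{"tz": 0.005,"rz": -0.0382},{"tz": 0.0075},{"tz": 0.0075}]'

```text
clock: 14.8
tcp_pos: [0.5053, 0.059, 0.1512]
orientation: [-0.144, 3.138, 0.001]
contact_force: [-9.5, -2.0, 28.5]
grip_width: 0.0081
gripper_force: 102.6
```

```bash
python3 dev.py .5054 .0586 .1515; python3 look.py w9
```

Run:
```python
from h import *
p=cv2.imread("pics/w9.png");cv2.imwrite("pics/c9.png",cv2.resize(p[220:420,240:400],None,fx=3,fy=3,interpolation=cv2.INTER_CUBIC))
```

```text
tool delta [-0.     -0.0004 -0.0003] yaw y 95.24 [ 2.e-04  9.e-04 -1.e+00] [-0.38  0.42  0.17  2.09 -0.12  0.64  1.54] [-9.5 -2.  28.5]
```

View pics/c9.png

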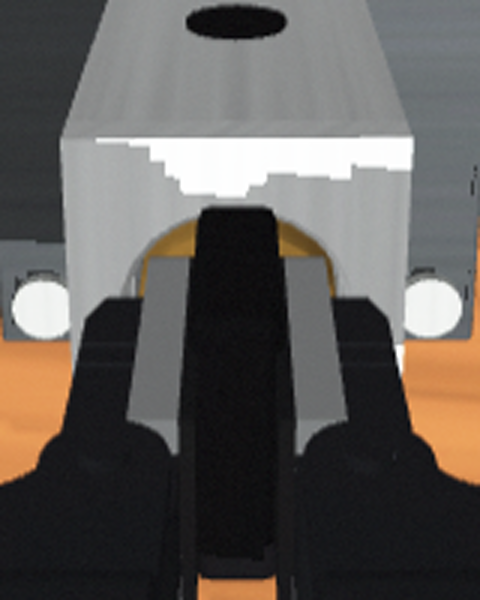

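The key is home: the shoulder is on the plug (TCP 0.1512, expected 0.1515, 28 N push) and the bow is centred over it at crop column 238. I ease the push and turn.

To row units: -0.0015 m / 0.4 = -0.0038, 0.4 rad / 1.0472 = 0.382.

nudge_tcp --motion '[{"tz": -0.0038},{"tz": -0.0038,"rz": 0.0955},{"tz": -0.0038,"rz": 0.191},{"tz": -0.0038,"rz": 0.2865},{"tz": -0.0038,"rz": 0.382}]' --clamp_n 110

```text
clock: 15.35
tcp_pos: [0.5052, 0.0597, 0.1514]
orientation: [0.486, 3.104, 0.002]
contact_force: [-5.2, 1.7, 12.1]
grip_width: 0.0078
gripper_force: 108.9
```

```bash
python3 dev.py .5054 .0586 .1515
```

```text
tool delta [-0.0005 -0.0009 -0.0001] yaw y 72.19 [ 2.0e-04  1.4e-03 -1.0e+00] [-0.46  0.43  0.28  2.09 -0.19  0.64  1.2 ] [-5.2  1.7 12.1]
```

nudge_tcp --motion '[{"rz": 0.0955},{"rz": 0.191},{"rz": 0.2865},{"rz": 0.382},{"rz": 0.4775}]'

```text
clock: 15.85
tcp_pos: [0.5058, 0.0607, 0.1514]
orientation: [1.238, 2.887, 0.005]
contact_force: [-2.2, 4.2, 10.5]
grip_width: 0.0079
gripper_force: 108.5
```

```bash
python3 dev.py .5054 .0586 .1515;python3 -c "
from bench import r, optics, readout, ticket;print(readout.get_obs()['moment'])"
```

```text
tool delta [-0.0012 -0.0018 -0.0001] yaw y 43.6 [ 0.0016  0.0026 -1.    ] [-0.57  0.44  0.41  2.1  -0.29  0.65  0.8 ] [-2.2  4.2 10.5]
[0.91834499 0.54808085 0.08885389]
```

To row units: -0.001 m / 0.4 = -0.0025, -0.0005 m / 0.4 = -0.0013, 0.5 rad / 1.0472 = 0.4775.

nudge_tcp --motion '[{"ty": -0.0013,"rz": 0.0955},{"ty": -0.0025,"rz": 0.191},{"ty": -0.0025,"rz": 0.2865},{"ty": -0.0025,"rz": 0.382},{"ty": -0.0025,"rz": 0.4775}]'

```text
clock: 16.35
tcp_pos: [0.5061, 0.0603, 0.1516]
orientation: [1.912, 2.491, 0.007]
contact_force: [0.5, 4.3, 6.5]
grip_width: 0.0083
gripper_force: 108.1
```

```bash
python3 dev.py .5054 .0586 .1515
```

```text
tool delta [-0.0015 -0.0012  0.0001] yaw y 14.97 [ 0.0038  0.0028 -1.    ] [-0.67  0.47  0.54  2.1  -0.39  0.66  0.4 ] [0.5 4.3 6.5]
```

nudge_tcp --motion '[{"rz": 0.0764},{"rz": 0.1528},{"rz": 0.191},{"rz": 0.191}]'

```text
clock: 16.75
tcp_pos: [0.5064, 0.0602, 0.1515]
orientation: [2.148, 2.29, 0.007]
contact_force: [0.4, 4.0, 6.3]
grip_width: 0.0086
gripper_force: 108.1
```

```bash
python3 dev.py .5054 .0586 .1515;python3 -c "
from bench import r, optics, readout, ticket;print(readout.get_obs()['moment'])"
```

```text
tool delta [-0.0015 -0.0011  0.    ] yaw y 3.68 [ 0.0044  0.0023 -1.    ] [-0.71  0.48  0.59  2.11 -0.43  0.67  0.24] [0.4 4.  6.3]
[ 1.02705904 -0.37310919  0.03929755]
```

To row units: 0.0004 m / 0.4 = 0.001, 0.06 rad / 1.0472 = 0.0573.

nudge_tcp --motion '[{"tz": 0.001,"rz": 0.0286},{"tz": 0.001,"rz": 0.0573},{"tz": 0.001,"rz": 0.0573},{"tz": 0.001,"rz": 0.0573}]'

```text
clock: 17.15
tcp_pos: [0.5066, 0.0602, 0.1515]
orientation: [2.215, 2.226, 0.008]
contact_force: [0.8, 5.1, 11.3]
grip_width: 0.008
gripper_force: 108.8
```

```bash
python3 dev.py .5054 .0586 .1515; python3 look.py w10
```

Run:
```python
from h import *
print(readout.get_obs()['moment'])
p=cv2.imread("pics/w10.png");cv2.imwrite("pics/c10.png",cv2.resize(p[200:440,200:440],None,fx=2.5,fy=2.5,interpolation=cv2.INTER_CUBIC))
```

```text
tool delta [-0.0016 -0.0012 -0.    ] yaw y 0.3 [ 0.0047  0.0028 -1.    ] [-0.72  0.49  0.61  2.11 -0.45  0.67  0.19] [ 0.8  5.1 11.3]
[ 1.12751913 -0.13865781  0.05557454]
```

View pics/c10.png

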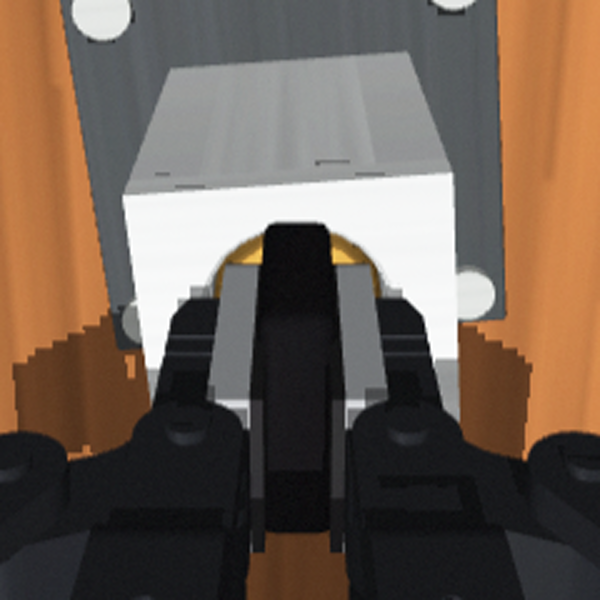

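The key stays square between the pads (crop x ≈ 297) after a 95° turn. The head is still seated, about 5° off the image axes as expected.

```bash
python3 -c "
from bench import r, optics, readout, ticket;print(ticket.hand_in())"
```

```text
the job is handed in; nothing more can be done
None
```

I handed the job in at about 17 s on the clock: the lock head is seated on the post and the key is fully home. I turned the key about 95° clockwise and it is still gripped and held there. I couldn't read the plug angle directly; allowing for the key's play in the slot, it should be about 1.5 rad, above the 1.3 needed.

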